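# Lift the filter basket off the lazy Susan with the wooden hook

## Task

Pick up the wooden hook and with it lift the freshly washed steel filter basket off the turntable by its arched handle, then set it down gently, standing upright, on the plastic tray, and finally lay the hook back down on the bare counter. Keep the fingers off the basket, and set the basket down without dropping it. The turntable spins freely: do not let it swing round, and leave the canister, the glass server and the dripper where they are.

Things in the scene. Friction and masses are not known exactly. Their poses are not given: they have to be found in the camera images.
- hook: Loose straight wooden hook stick lying on the counter, 213 mm long, 70 g, flat underside. Origin: underside, where to grip; x along the stick to its tip, z up. Handle x -75 to 40 mm, 18 wide (y), 26 tall; shaft x 40 to 100, 14 wide, 18 tall; notch (saddle) open upwards x 100 to 126, only 10 tall; upturned tip x 126 to 138, 18 tall.
- hook_saddle (a point): Middle of the notch's floor on the hook, 113 mm ahead of the hook's origin and 10 mm above its underside: the basket's handle hangs here.
- basket: Loose steel filter basket on the turntable, 140 g: open cup, 68 mm across at the foot, 84 at the rim, 60 tall. Origin: centre of underside, z up. A rigid 6 mm bar arches over it in its own y-z plane (x points through the arch): uprights at y +-40 to z 105, sloping in over y +-22, z 124 to the apex at z 130 (bar centre); open from the rim (60) to z 127 at the middle.
- basket_arch (a point): Apex of the basket's arched handle (centre of the bar), 130 mm above the basket's underside.
- turntable: Fixed foot of the wooden lazy Susan; origin on the counter on its spin axis. It carries the round platter, 330 mm across, top 34 mm above the counter.
- platter (a joint): Turn of the platter about the vertical, rad, 0 at the start; spins almost without friction.
- tray: Fixed grey plastic tray, 300 (x) by 220 (y) mm outside, rim 22 mm high, walls and floor 5 mm thick. Origin: centre of its underside on the counter. Its -x half is free, the dripper stands in the +x half.
- canister: Black enamel canister with screw lid, 87 mm across, 117 mm tall, loose, standing on the far side of the turntable; origin centre of underside. A bystander.
- server: Wide-mouth glass server, 88 mm across, 104 mm tall, loose, standing on the far side of the turntable; origin centre of underside. A bystander.
- dripper: White hard silicone dripper (a cone on a round flange), 104 mm across, 81 mm tall, loose, standing on the tray; origin centre of underside. A bystander.
Not all that is in view belongs to the job. Of the things that look like the hook, take the one that is farthest from the robot's base at the start.

How it is judged:
On the way, in this order (a step that is already met when the one before it is completed fails the run):
1. the basket hangs from the hook by its arch, clear above the turntable (z of basket in the frame of turntable above 0.055 m and contact force between hook and basket above 0.3 N and contact force between basket and turntable below 0.05 N and contact force between the fingers and basket below 0.05 N), for 0.3 s.
2. the basket stands upright on the tray, free of the hook (x of basket in the frame of tray between -0.15 and 0.15 m and y of basket in the frame of tray between -0.11 and 0.11 m and z of basket in the frame of tray below 0.012 m and angle between basket's own z axis and vertical below 0.12 rad and contact force between basket and tray above 0.2 N and contact force between hook and basket below 0.05 N and linear speed of basket below 0.03 m/s), for 0.2 s.
At the end, for the whole second after the job is handed in: The basket stands upright (within 0.12 rad) and at rest on the tray's floor, free of the hook, and the hook lies at rest flat on the counter (its origin under 30 mm and its notch under 40 mm high), touching neither the tray nor the turntable (all of step 2 and height (world z) of hook below 0.03 m and height (world z) of hook_saddle below 0.04 m and contact force between hook and tray below 0.05 N and contact force between hook and turntable below 0.05 N and linear speed of hook below 0.03 m/s).
It fails at once if the fingers touch the basket (contact force between the fingers and basket above 0.5 N).
It fails at once if the basket is dropped or flung (faster than 0.6 m/s), falls over (tilts more than 0.8 rad), or is banged down on the tray (more than 25 N) (linear speed of basket above 0.6 m/s or angle between basket's own z axis and vertical above 0.8 rad or contact force between basket and tray above 25 N).
It fails at once if the turntable swings round by more than 0.5 rad (value of joint platter above 0.5 rad or value of joint platter below -0.5 rad).
It fails at once if the canister or the server is tipped (0.3 rad) or shifted more than 60 mm (angle between any of canister, server's own z axis and vertical above 0.3 rad or distance of any of canister, server from where it was at the start of the episode above 0.06 m).
It fails at once if the dripper is tipped (0.3 rad) or shifted more than 30 mm (angle between dripper's own z axis and vertical above 0.3 rad or distance of dripper from where it was at the start of the episode above 0.03 m).
It also fails if it takes over 67 s, if anything falls off the work surface, if the arm or the gripper's body presses on something with over 40 N, if the wrist force passes 120 N, or if a joint passes its speed limit or range.

## Robot

A 6-joint arm with a two-finger parallel gripper is mounted at the origin on the work surface. World frame = base frame: x ahead of the robot, y to its left, z up, the work surface at z = 0. Lengths are in m, angles in rad, forces in N, time in s.
With the tool pointing down it reaches from about 0.3 to 0.875 m from the base axis. Payload 6.4 kg.
Tool frame: the origin (TCP) lies midway between the tips of the shut fingers; the grasp point (between the pads) lies ctrl.grip_depth behind it (ctrl.grip_depth is the distance from the TCP to the grasp point, in m); x points along the fingers, y is the direction in which the jaws open and shut, and the axes are right-handed (so a half turn about x gives the same grasp; the last joint's range is limited). The gripper opens to 85 mm and grips with 20 to 120 N. Pads are 22 mm wide; open, the fingers measure 114 mm over their backs; the gripper's body (76 mm by 85 mm) begins 54 mm behind the grasp point. The pads swing forward as they close: fully open they stand 13 mm farther back than shut.
Start: joints at [0.968, 0.181, 1.607, -0, 1.354, -0.206], TCP at [0.222, 0.53, 0.231] pointing down, gripper open.
Joint ranges: [-2.99, 2.99], [-0.89, 2.07], [0.3, 2.58], [-1.14, 4.28], [0, 2.63], [-3.12, 3.12]. Speed limits (rad/s): [2.57, 2.57, 3.01, 3.14, 3.14, 3.14].

## Interface

Orientations are given as a unit quaternion [w, x, y, z].
In Python, from bench import ctrl gives the robot as it stands.
- The arm moves only by the tool carry_out, never from a script. Its argument "motion" is one flat list of numbers, 7 for each row, row after row: the turn, a rotation vector about the tool's x, y, z in degrees, then the shift along the tool's x, y, z in m, then the gripper's target within -1 to 1 (shut at 1, half-way at 0, fully open at -1). A call has 1 to 10 rows; each row shifts and turns the pose as measured when the row begins, along the tool's axes as they then stand; what a row does not reach is not made up. A row lasts 1/10 s, in which the tool goes at most 50 mm and 8.59 degrees, less where a joint would pass 70% of its speed; a pose out of reach is approached as far as the arm can. A call with a gripper value outside its range is refused whole. The fingers move at their own pace and stop on an object; the grip force is fixed at half the most. Time passes only in rows, so rows that do not move let the fingers close. It gives the time, the measured TCP pose, the force and the opening at its end, in the units of the state.
- ctrl.get_obs(): the state, without advancing time (a new reading comes with each control period).
- ctrl.camera(name): name is "scene" or "top" or "wrist"; returns the picture (384x512x3 uint8, blue, green, red); there is no depth.
- ctrl.camera_params(name): a dict with "mtx" (3x3 intrinsics, pixels), "k1" (the pictures are not rectified: a ray, as slopes to the right and down, at radius r is drawn at 1 + k1 r^2 times it, then the intrinsics apply), "pose" (4x4, takes a point from camera to world coordinates); the wrist camera has in their place "hand_eye" (4x4, takes a point from camera to tool coordinates, whose origin is the TCP and whose axes are the tool frame's). Camera axes: x right, y down, z forward; pixel columns grow to the right and rows downward; lengths in m; the calibration is good to about 2 mm. A picture is of the moment at which its call begins: read the wrist's pose just before it. camera_params takes no time and is no camera call.
- ctrl.hand_in(): hands the job in, once; it reports no verdict.
Trained networks look in the newest picture that a camera, given by its name, has taken for a name from the list of things; names that differ only in an ending like _2 or _b are one class to them, and where a whole thing is asked for, a point or a joint stands for the part that bears it (a point fixed in the world has none). Each returns a list of dicts, best first, with "conf" (0 to 1); they miss things now and then, are a little off and sometimes report something else, mostly with a low value. They report only what shows in the picture. A call takes as long as a camera call. They do not tell look-alikes from the thing itself.
- ctrl.boxes_of(camera, thing): "point" ([x, y, z] in m, in the coordinates of the camera as it stood for that picture, good to about 4 mm: the middle of the surface that is visible of it).
- ctrl.trace(camera, thing): "pixels" (384x512 bool, what is visible of it).
- ctrl.landmark_of(camera, thing): "point" ([x, y, z] in m, in the coordinates of the camera as it stood for that picture, good to about 4 mm: a listed point, or the origin of a listed thing).
The state is a dict: "time_s": time; "q": joint angles; "dq": joint speeds; "joint_efforts": joint torques, N m; "eef_pos": TCP position; "eef_rot": TCP orientation; "wrist_force": force on the tool from outside, world axes, zero at the start; "torque": the same for the moment, N m; "opening": opening from 0.0 (shut) to 1.0 (fully open).
Only numpy, scipy, OpenCV 4.12 (cv2) and the standard library are available. Lean on these libraries where they do the work, as an engineer would, in place of code of your own. Each camera call takes 0.05 s, during which the arm holds its last target. There are 200 camera calls.

## Working session

There is one attempt and no reset: what is moved stays moved. The work goes in short steps, Python scripts to look and compute and a tool call to move; the robot and the scene stay as the last step left them, time stands still between calls to the robot, and variables do not carry over. Pictures are saved under pics/ and viewed, about 8 in all and at most 12, crops included, and the job is handed in when it is done.

Besides the shell and the picture viewer there is one more tool, called after "Call:" as name(argument=value, ...) on one line, values as JSON. carry_out: Moves the arm, as the interface text tells. Its arguments: {"type":"object","properties":{"motion":{"type":"array"}},"required":["motion"]}

```bash
mkdir -p pics; ls; cat > h.py <<'E'
import numpy as np, cv2
from bench import ctrl
from scipy.spatial.transform import Rotation as R
def tool():
    o=ctrl.get_obs(); q=o['eef_rot']; T=np.eye(4)
    T[:3,:3]=R.from_quat([q[1],q[2],q[3],q[0]]).as_matrix(); T[:3,3]=o['eef_pos']; return T
def pose(c):
    p=ctrl.camera_params(c)
    return p['pose'] if 'pose' in p else tool()@np.array(p['hand_eye'])
def w(c,p): P=np.array(pose(c)); return (P[:3,:3]@np.array(p)+P[:3,3]).round(4)
def proj(c,X):
    p=ctrl.camera_params(c);P=np.linalg.inv(pose(c));x=P[:3,:3]@np.array(X)+P[:3,3]
    s=x[:2]/x[2]; s=s*(1+p['k1']*(s@s)); m=np.array(p['mtx']); return m[:2,:2]@s+m[:2,2]
def ray(c,uv,z):
    p=ctrl.camera_params(c);m=np.array(p['mtx']);P=np.array(pose(c))
    d=np.linalg.inv(m)@[uv[0],uv[1],1]; s=d[:2].copy()
    for _ in range(20): s=d[:2]/(1+p['k1']*(s@s))
    v=P[:3,:3]@[s[0],s[1],1]; o=P[:3,3]; return (o+v*(z-o[2])/v[2]).round(4)
E
python3 - <<'E'
from h import *
ims=[]
for c in ['scene','top']:
    im=ctrl.camera(c); cv2.imwrite(f'pics/{c}0.png',cv2.resize(im,(800,600)))
    for n in ['hook','basket','hook_saddle','basket_arch','tray','turntable','canister','server','dripper']:
        print(c,n,[(w(c,d['point']).tolist(),round(d['conf'],2)) for d in ctrl.landmark_of(c,n)])
E
```

```text
pics
scene hook [([0.5409, 0.0152, 0.0013], 0.75), ([0.6897, 0.3674, 0.0316], 0.73), ([0.3246, -0.1331, 0.0011], 0.72), ([0.2563, 0.2978, 0.0005], 0.7), ([0.7198, -0.3237, 0.0036], 0.38)]
scene basket [([0.5652, 0.345, 0.0334], 0.86)]
scene hook_saddle [([0.4173, -0.1976, 0.0089], 0.89), ([0.3171, 0.2015, 0.0106], 0.49), ([0.5708, 0.3476, 0.1658], 0.19)]
scene basket_arch [([0.5662, 0.3467, 0.1665], 0.88)]
scene tray []
scene turntable [([0.6127, 0.3006, 0.0025], 0.8)]
scene canister [([0.6893, 0.2355, 0.0352], 0.85)]
scene server [([0.6896, 0.3664, 0.0327], 0.7)]
scene dripper [([0.7156, -0.3219, 0.0049], 0.8)]
top hook [([0.3261, -0.1325, -0.0005], 0.95), ([0.2573, 0.2962, 0.0016], 0.62), ([0.5408, 0.0118, -0.0005], 0.61), ([0.562, 0.3471, 0.162], 0.56)]
top basket [([0.5617, 0.3507, 0.0376], 0.79)]
top hook_saddle [([0.3217, 0.2038, 0.0098], 0.95), ([0.4206, -0.1993, 0.0066], 0.85), ([0.6511, 0.038, 0.0113], 0.61), ([0.649, -0.3011, -0.0014], 0.36)]
top basket_arch [([0.5633, 0.3471, 0.1651], 0.97), ([0.5438, 0.0119, -0.0015], 0.7)]
top tray [([0.6485, -0.2992, -0.0006], 0.94)]
top turntable [([0.6122, 0.2994, 0.0017], 0.6)]
top canister [([0.6925, 0.2329, 0.036], 0.7)]
top server [([0.6921, 0.364, 0.0317], 0.9)]
top dripper [([0.7165, -0.3218, 0.0025], 0.76)]
```

View pics/scene0.png

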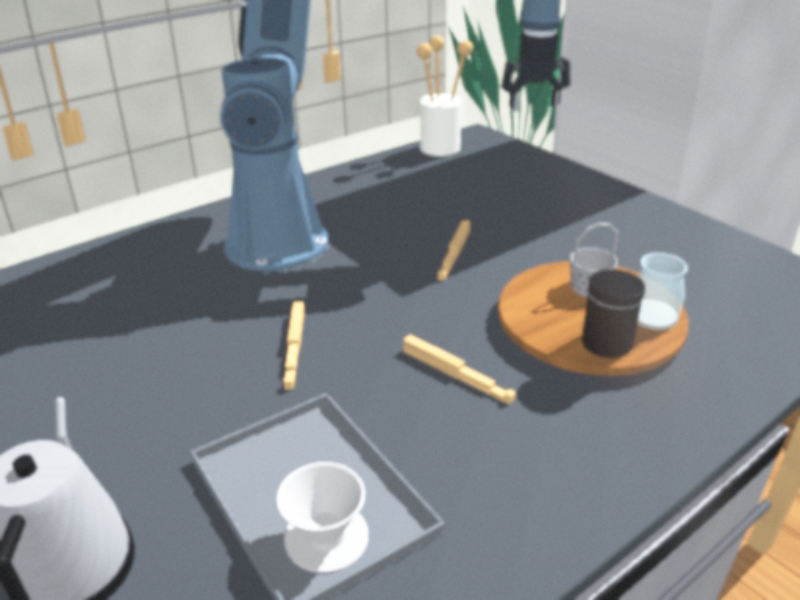

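View pics/top0.png

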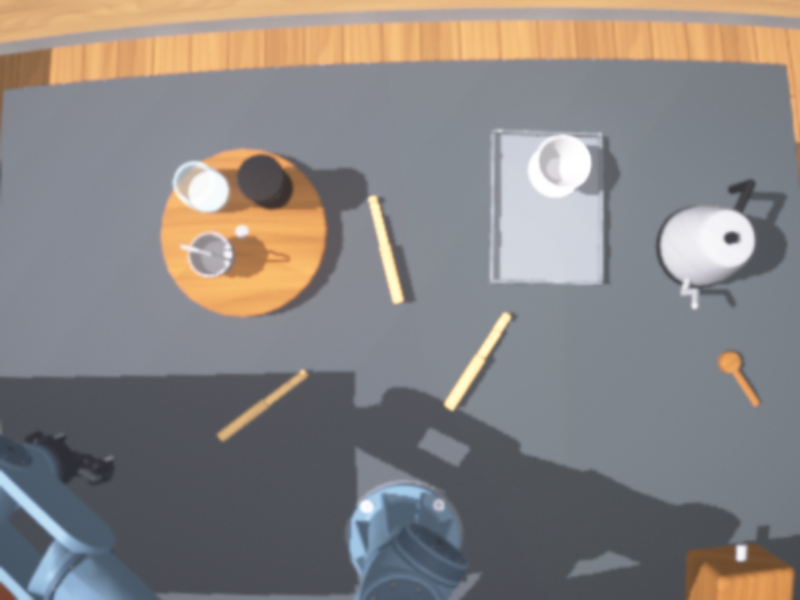

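```bash
cat >> h.py <<'E'
def delta(pos,yawdeg):
    """tool-down pose with tool y (jaws) at heading yawdeg; prints turn about tool axes (deg) and shift in present tool axes"""
    T=tool(); a=np.radians(yawdeg); y=np.array([np.cos(a),np.sin(a),0]); x=np.array([0,0,-1.]); Rt=np.c_[x,y,np.cross(x,y)]
    print('now',T[:3,3].round(4),'yawY',np.degrees(np.arctan2(T[1,1],T[0,1])).round(2),'tilt',np.round(T[:3,0],3))
    print('turn',np.degrees(R.from_matrix(T[:3,:3].T@Rt).as_rotvec()).round(2),'shift',(T[:3,:3].T@(np.array(pos)-T[:3,3])).round(4))
E
python3 - <<'E'
from h import *
im=ctrl.camera('top')
print(ctrl.grip_depth)
for d in ctrl.trace('top','hook'):
    m=d['pixels']; v,u=np.nonzero(m)
    P=np.array([ray('top',(a,b),0.015) for a,b in zip(u,v)])[:,:2]
    c=P.mean(0); _,_,V=np.linalg.svd(P-c); t=(P-c)@V[0]
    print(d['conf'],c,np.degrees(np.arctan2(V[0,1],V[0,0])),t.min(),t.max(),len(u))
cv2.imwrite('pics/arch.png',cv2.resize(im[130:200,100:170],None,fx=8,fy=8,interpolation=cv2.INTER_CUBIC))
o=ctrl.get_obs();print(o['time_s'],o['eef_pos'],o['eef_rot'],o['opening'])
delta([0.5409,0.0135,0.2],103)
E
```

```text
0.0187
0.97 [ 0.3439104  -0.14732698] 145.83251863470562 -0.11311335846964046 0.096480689722098 404
0.67 [0.56236424 0.02037424] -167.4953804454655 -0.11445021318602734 0.09598408820604476 330
0.67 [0.27064046 0.27438119] 125.94805990835717 -0.11322707929138824 0.10147279211414816 388
1.1 [0.22221993 0.53035329 0.23128815] [ 0.69324383  0.13937632  0.69322819 -0.13936254] 0.9997670106909035
now [0.2222 0.5304 0.2313] yawY 67.27 tilt [ 0.  0. -1.]
turn [-35.73   0.    -0.  ] shift [ 0.0313 -0.3535  0.4937]
```

View pics/arch.png

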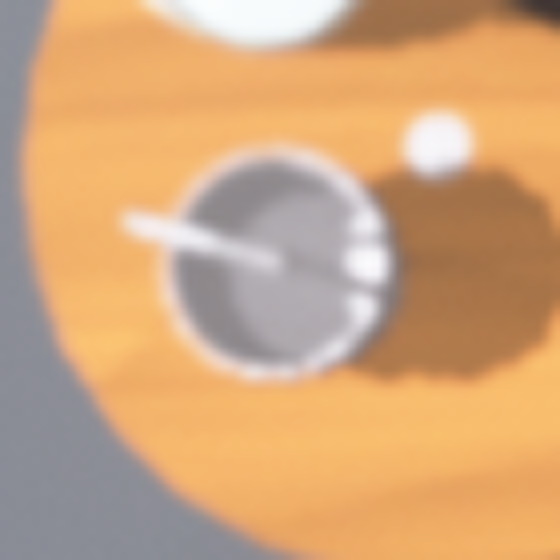

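Call:
carry_out(motion=[0,0,0,0,-0.025,0.035,-1,0,0,0,0,-0.025,0.035,-1,0,0,0,0,-0.025,0.035,-1,0,0,0,0,-0.025,0.035,-1,0,0,0,0,-0.025,0.035,-1,0,0,0,0,-0.025,0.035,-1,0,0,0,0,-0.025,0.035,-1,0,0,0,0,-0.025,0.035,-1,0,0,0,0,-0.025,0.035,-1,0,0,0,0,-0.025,0.035,-1])

```text
time_s: 2.1
eef_pos: [0.4548, 0.1566, 0.2324]
eef_rot: [0.695, 0.137, 0.693, -0.134]
wrist_force: [0.6, 0.8, -0.6]
opening: 1.0
```

```bash
python3 - <<'E'
from h import *
l=ray('top',(116.2,157.7),.139);r=ray('top',(147.2,166.5),.139);print(l,r,np.degrees(np.arctan2(*(l-r)[[1,0]]))-90, np.linalg.norm(l-r))
delta([0.540,0.0145,0.15],102.5)
E
```

```text
[0.5752 0.3853 0.139 ] [0.5472 0.2953 0.139 ] -17.281498371816667 0.09425497334358542
now [0.4548 0.1566 0.2324] yawY 67.9 tilt [ 0.005  0.004 -1.   ]
turn [-34.6    0.27  -0.24] shift [ 0.0823 -0.1     0.1322]
```

Call:
carry_out(motion=[0,0,0,0,-0.025,0.033,-1,0,0,0,0,-0.025,0.033,-1,0,0,0,0,-0.025,0.033,-1,0,0,0,0,-0.025,0.033,-1,-7,0,0,0.016,0,0,-1,-7,0,0,0.016,0,0,-1,-7,0,0,0.016,0,0,-1,-7,0,0,0.016,0,0,-1,-6.6,0,0,0.016,0,0,-1,0,0,0,0,0,0,-1])

```text
time_s: 3.1
eef_pos: [0.5472, -0.0005, 0.1517]
eef_rot: [0.707, -0.081, 0.698, 0.081]
wrist_force: [-0.2, 0.2, 0.3]
opening: 0.998
```

```bash
python3 - <<'E'
from h import *
im=ctrl.camera('wrist'); cv2.imwrite('pics/wr1.png',im)
for n in ['hook','hook_saddle']: print(n,[(w('wrist',d['point']).tolist(),round(d['conf'],2)) for d in ctrl.landmark_of('wrist',n)])
for d in ctrl.trace('wrist','hook'):
    v,u=np.nonzero(d['pixels'])
    P=np.array([ray('wrist',(a,b),0.02) for a,b in zip(u[::7],v[::7])])[:,:2]
    c=P.mean(0); _,_,V=np.linalg.svd(P-c); t=(P-c)@V[0]; print(d['conf'],c,np.degrees(np.arctan2(V[0,1],V[0,0])),t.min(),t.max())
delta([0.540,0.0145,0.06],102.5)
E
```

```text
hook [([0.5424, 0.0108, 0.0017], 0.7)]
hook_saddle [([0.6496, 0.0364, 0.0106], 0.66)]
0.81 [0.55459205 0.01547462] 12.482597554683114 -0.08766405414299376 0.12329647939580363
0.52 [ 0.44013333 -0.20202857] 100.44465027719593 -0.009549092305761035 0.008393783936655973
now [ 0.5496 -0.0009  0.1552] yawY 103.02 tilt [ 0.018  0.    -1.   ]
turn [0.52 0.99 0.2 ] shift [ 0.095   0.0175 -0.0075]
```

View pics/wr1.png

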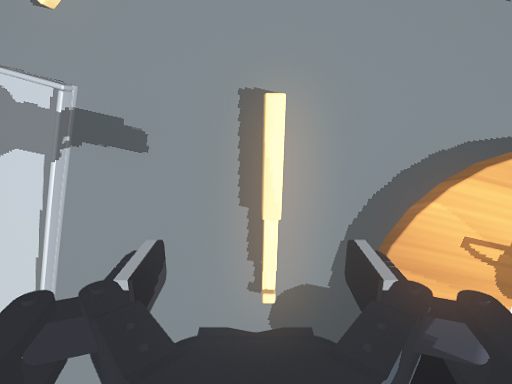

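Call:
carry_out(motion=[0.5,1,0.2,0,0.008,-0.004,-1,0,0,0,0.015,0.008,-0.004,-1,0,0,0,0.02,0,0,-1,0,0,0,0.02,0,0,-1,0,0,0,0.02,0,0,-1,0,0,0,0.015,0,0,-1,0,0,0,0,0,0,-1])

```text
time_s: 4.0
eef_pos: [0.5419, 0.0157, 0.0703]
eef_rot: [0.706, -0.075, 0.7, 0.072]
wrist_force: [-0.7, 0.3, -0.3]
opening: 1.0
```

```bash
python3 - <<'E'
from h import *
delta([0.5408,0.013,0.004],102.5)
E
```

```text
now [0.5419 0.0157 0.0703] yawY 101.93 tilt [ 0.008 -0.002 -1.   ]
turn [-0.57  0.43  0.23] shift [ 0.0663 -0.0022 -0.0021]
```

Call:
carry_out(motion=[-0.5,0.4,0.2,0.015,-0.0022,-0.002,-1,0,0,0,0.018,0,0,-1,0,0,0,0.015,0,0,-1,0,0,0,0.008,0,0,-1,0,0,0,0.005,0,0,-1,0,0,0,0,0,0,-1])

```text
time_s: 4.6
eef_pos: [0.5433, 0.0129, 0.0093]
eef_rot: [0.705, -0.077, 0.701, 0.076]
wrist_force: [-0.6, -0.5, -0.7]
opening: 0.996
```

```bash
python3 - <<'E'
from h import *
delta([0.5408,0.013,0.004],102.5)
E
```

```text
now [0.5433 0.0129 0.0093] yawY 102.43 tilt [ 0.005 -0.001 -1.   ]
turn [-0.07  0.25  0.13] shift [ 0.0052  0.0007 -0.0025]
```

Now the last few millimetres and close.

Call:
carry_out(motion=[0,0.25,0.1,0.005,0.0005,-0.0025,-1,0,0,0,0,0,0,-0.3,0,0,0,0,0,0,0.3,0,0,0,0,0,0,1,0,0,0,0,0,0,1,0,0,0,0,0,0,1,0,0,0,0,0,0,1,0,0,0,0,0,0,1,0,0,0,0,0,0,1])

```text
time_s: 5.5
eef_pos: [0.5425, 0.0125, 0.0063]
eef_rot: [0.704, -0.077, 0.702, 0.076]
wrist_force: [-0.5, 0.1, -0.8]
opening: 0.199
```

Call:
carry_out(motion=[0,0,0,-0.01,0,0,1,0,0,0,-0.02,0,-0.01,1,0,0,0,-0.02,0,-0.02,1,6,0,0,-0.02,0,-0.02,1,7,0,0,-0.02,0,-0.03,1,0,0,0,-0.02,0.03,-0.03,1,0,0,0,-0.01,0.03,-0.03,1,0,0,0,0,0.03,-0.02,1,0,0,0,0,0.03,0,1,0,0,0,0,0,0,1])

```text
time_s: 6.5
eef_pos: [0.3815, 0.1217, 0.1357]
eef_rot: [0.711, 0.008, 0.703, -0.009]
wrist_force: [0.1, -0.4, -1.4]
opening: 0.197
```

```bash
python3 - <<'E'
from h import *
im=ctrl.camera('scene');ctrl.camera('top')
for c in ['scene','top']:
  for n in ['hook','hook_saddle','basket','basket_arch']: print(c,n,[(w(c,d['point']).tolist(),round(d['conf'],2)) for d in ctrl.landmark_of(c,n)])
print(ctrl.get_obs()['opening'])
delta([0.382,0.399,0.126],74)
E
```

```text
scene hook [([0.3783, 0.125, 0.1288], 0.82), ([0.3219, -0.1351, 0.0003], 0.8), ([0.2564, 0.2964, -0.0026], 0.7)]
scene hook_saddle [([0.4925, 0.1164, 0.1417], 0.92), ([0.4185, -0.199, 0.0083], 0.88), ([0.316, 0.2026, 0.011], 0.73)]
scene basket [([0.5642, 0.346, 0.0348], 0.97)]
scene basket_arch [([0.5699, 0.3482, 0.1658], 0.67)]
top hook [([0.3268, -0.1338, -0.0002], 0.67), ([0.2542, 0.2945, 0.0017], 0.44)]
top hook_saddle [([0.4254, -0.1959, 0.0094], 0.94), ([0.493, 0.1169, 0.1396], 0.51)]
top basket [([0.5639, 0.3501, 0.0338], 0.94), ([0.7198, -0.319, 0.0016], 0.47)]
top basket_arch [([0.5653, 0.3468, 0.1629], 0.89)]
0.19724095754777132
now [0.382  0.1187 0.1344] yawY 88.36 tilt [ 0.009 -0.003 -1.   ]
turn [14.36  0.52  0.07] shift [ 0.0077  0.2802 -0.0081]
```

Call:
carry_out(motion=[0,0.5,0,0.001,0.03,-0.003,1,0,0,0,0.001,0.035,-0.003,1,0,0,0,0.001,0.035,-0.002,1,0,0,0,0.001,0.035,0,1,0,0,0,0.001,0.035,0,1,0,0,0,0.001,0.035,0,1,5,0,0,0,0.035,0,1,5,0,0,0,0.025,0.003,1,4,0,0,0,0.013,0.003,1,0,0,0,0,0,0,1])

```text
time_s: 8.0
eef_pos: [0.3967, 0.4032, 0.1253]
eef_rot: [0.7, 0.101, 0.7, -0.104]
wrist_force: [0.0, -0.6, -0.7]
opening: 0.196
```

```bash
python3 - <<'E'
from h import *
ctrl.camera('scene');im=ctrl.camera('wrist'); cv2.imwrite('pics/wr2.png',im);ctrl.camera('top')
for c in ['scene','top','wrist']:
  for n in ['hook_saddle','basket_arch']: print(c,n,[(w(c,d['point']).tolist(),round(d['conf'],2)) for d in ctrl.landmark_of(c,n)])
delta([0.382,0.399,0.126],74)
E
```

```text
scene hook_saddle [([0.42, -0.1971, 0.0083], 0.98), ([0.5013, 0.3701, 0.1279], 0.74), ([0.3193, 0.2012, 0.0101], 0.73)]
scene basket_arch [([0.5659, 0.3463, 0.163], 0.6)]
top hook_saddle [([0.5059, 0.3704, 0.1277], 0.92), ([0.4198, -0.1971, 0.0068], 0.79), ([0.3224, 0.2031, 0.0123], 0.59)]
top basket_arch [([0.563, 0.3483, 0.162], 0.97)]
wrist hook_saddle [([0.3232, 0.2005, 0.0097], 0.76)]
wrist basket_arch []
now [0.3963 0.4015 0.1258] yawY 73.25 tilt [-0.001 -0.004 -1.   ]
turn [-0.75  0.03  0.25] shift [-0.0002 -0.0065 -0.013 ]
```

View pics/wr2.png

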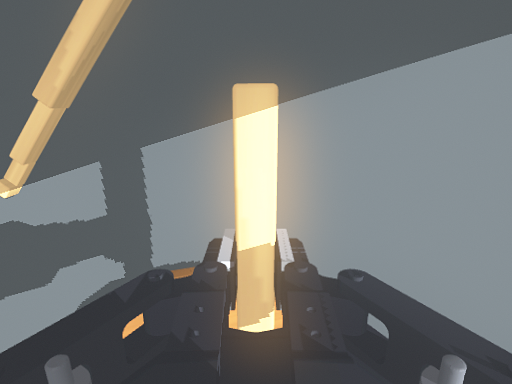

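Call:
carry_out(motion=[0,0,0.2,0,-0.004,0.002,1,0,0,0,0,0,0.01,1,0,0,0,0,0,0.012,1,0,0,0,0,0,0.012,1,0,0,0,0,0,0.012,1,0,0,0,0,0,0.01,1,0,0,0,0,0,0.005,1,0,0,0,0,0,0,1])

```text
time_s: 9.25
eef_pos: [0.4627, 0.3762, 0.1263]
eef_rot: [0.7, 0.104, 0.699, -0.104]
wrist_force: [0.1, 0.2, -0.2]
opening: 0.196
```

```bash
python3 - <<'E'
from h import *
ims=ctrl.camera('scene');im=ctrl.camera('top')
cv2.imwrite('pics/in.png',np.hstack([cv2.resize(im[130:200,80:170],None,fx=4.4,fy=6,interpolation=2)[:420], cv2.resize(ims[130:230,330:450],None,fx=3.3,fy=4.2,interpolation=2)]))
for c in ['scene','top']:
  for n in ['hook_saddle','basket_arch','basket']: print(c,n,[(w(c,d['point']).tolist(),round(d['conf'],2)) for d in ctrl.landmark_of(c,n)])
T=tool();s=T@[0.0063-.01,0,0.1113,1];print('saddle pred',s.round(4),T[:3,1],ctrl.get_obs()['wrist_force'])
E
```

```text
scene hook_saddle [([0.4199, -0.2002, 0.0071], 0.96), ([0.5675, 0.3398, 0.1284], 0.84), ([0.3165, 0.2025, 0.0113], 0.8)]
scene basket_arch [([0.5666, 0.3489, 0.1635], 0.61)]
scene basket [([0.5632, 0.3477, 0.0364], 0.87)]
top hook_saddle [([0.3233, 0.2028, 0.0086], 0.67), ([0.4164, -0.2026, 0.0089], 0.62), ([0.5688, 0.3466, 0.1295], 0.52)]
top basket_arch [([0.5626, 0.345, 0.1653], 0.88)]
top basket [([0.564, 0.3489, 0.0368], 0.93)]
saddle pred [0.5678 0.3448 0.1304 1.    ] [2.88250252e-01 9.57555083e-01 2.35100000e-04] [-0.97802833 -0.33483388 -1.31551365]
```

View pics/in.png

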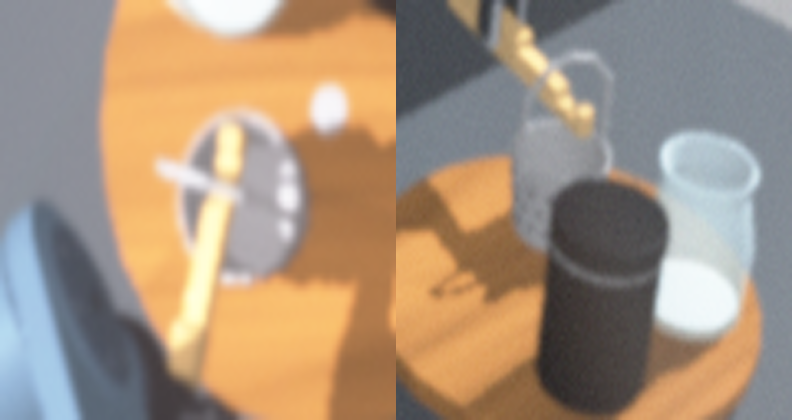

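Call:
carry_out(motion=[0,0,0,-0.004,0.0015,-0.0035,1,0,0,0,-0.01,0,0,1,0,0,0,-0.008,0,0,1,0,0,0,-0.004,0,0,1,0,0,0,-0.003,0,0,1,0,0,0,-0.003,0,0,1,0,0,0,-0.003,0,0,1,0,0,0,-0.003,0,0,1,0,0,0,0,0,0,1])

```text
time_s: 10.55
eef_pos: [0.457, 0.3798, 0.1679]
eef_rot: [0.7, 0.103, 0.699, -0.103]
wrist_force: [-0.1, -0.3, -2.2]
opening: 0.196
```

```bash
python3 - <<'E'
from h import *
ims=ctrl.camera('scene');im=ctrl.camera('top')
for c in ['scene','top']:
  for n in ['hook_saddle','basket_arch','basket']: print(c,n,[(w(c,d['point']).tolist(),round(d['conf'],2)) for d in ctrl.landmark_of(c,n)])
T=tool();s=T@[0.0063-.01,0,0.1113,1];print('saddle pred',s.round(4),T[:3,3],T[:3,0],ctrl.get_obs()['wrist_force'],ctrl.get_obs()['torque'])
E
```

```text
scene hook_saddle [([0.5641, 0.3478, 0.1714], 0.91), ([0.3199, 0.1993, 0.0094], 0.83), ([0.4213, -0.1975, 0.0076], 0.63), ([0.6906, 0.3667, 0.0331], 0.3)]
scene basket_arch [([0.5681, 0.3449, 0.1755], 0.69)]
scene basket [([0.5644, 0.348, 0.0505], 0.85)]
top hook_saddle [([0.3238, 0.2022, 0.0097], 0.79), ([0.4199, -0.1993, 0.0063], 0.72), ([0.5656, 0.3494, 0.1695], 0.61)]
top basket_arch [([0.5633, 0.3463, 0.1762], 0.83)]
top basket [([0.566, 0.3551, 0.0494], 0.78)]
saddle pred [0.5633 0.3477 0.1712 1.    ] [0.45673921 0.37968765 0.1674302 ] [ 2.43263249e-04 -6.65338934e-04 -9.99999749e-01] [ 0.71516319  0.53982915 -1.20672417] [-0.03204716  0.14840828  0.0165538 ]
```

Call:
carry_out(motion=[0,0,0,-0.006,0,0,1,0,0,0,-0.01,0,0,1,0,0,0,-0.01,0,0,1,0,0,0,-0.01,-0.003,0.001,1,0,0,0,-0.008,-0.006,0.002,1,0,0,0,-0.004,-0.009,0.003,1,0,0,0,0,-0.012,0.004,1,0,0,0,0,-0.015,0.005,1,0,0,0,0,-0.015,0.005,1,0,0,0,0,-0.015,0.005,1])

```text
time_s: 11.95
eef_pos: [0.4592, 0.295, 0.2207]
eef_rot: [0.7, 0.102, 0.699, -0.102]
wrist_force: [0.5, -0.2, -2.2]
opening: 0.191
```

```bash
python3 - <<'E'
from h import *
ims=ctrl.camera('scene')
c='scene'
for n in ['hook_saddle','basket_arch','basket']: print(c,n,[(w(c,d['point']).tolist(),round(d['conf'],2)) for d in ctrl.landmark_of(c,n)])
T=tool();s=T@[0.0063-.01,0,0.1113,1];print('saddle pred',s.round(4),T[:3,3],T[:3,0],ctrl.get_obs()['wrist_force'])
delta([0.453,-0.27,0.21],73.5)
E
```

```text
scene hook_saddle [([0.5651, 0.2624, 0.2243], 0.91), ([0.4218, -0.1974, 0.0076], 0.86), ([0.3151, 0.2016, 0.0134], 0.62)]
scene basket_arch [([0.5708, 0.2645, 0.2273], 0.98), ([0.7157, -0.3209, 0.0028], 0.2)]
scene basket [([0.5691, 0.2664, 0.1017], 0.76)]
saddle pred [0.5661 0.2641 0.2249 1.    ] [0.45953183 0.29603545 0.22095939] [ 2.27936524e-03  1.12669477e-04 -9.99997396e-01] [ 0.91812747  0.2890207  -2.62701693]
now [0.4595 0.296  0.221 ] yawY 73.32 tilt [ 0.002  0.    -1.   ]
turn [-0.18  0.12 -0.04] shift [ 0.0109 -0.5441  0.1562]
```

Call:
carry_out(motion=[0,0,0,0,-0.01,0.003,1,0,0,0,0,-0.014,0.004,1,0,0,0,0,-0.018,0.005,1,0,0,0,0,-0.02,0.0057,1,0,0,0,0,-0.02,0.0057,1,0,0,0,0,-0.02,0.0057,1,0,0,0,0,-0.02,0.0057,1,0,0,0,0,-0.02,0.0057,1,0,0,0,0,-0.02,0.0057,1,0,0,0,0,-0.02,0.0057,1])

```text
time_s: 13.15
eef_pos: [0.4549, 0.0969, 0.2198]
eef_rot: [0.7, 0.099, 0.7, -0.1]
wrist_force: [0.9, 0.6, -2.2]
opening: 0.194
```

Call:
carry_out(motion=[0,0,0,0,-0.02,0.0057,1,0,0,0,0,-0.02,0.0057,1,0,0,0,0,-0.02,0.0057,1,0,0,0,0,-0.02,0.0057,1,0,0,0,0,-0.02,0.0057,1,0,0,0,0,-0.02,0.0057,1,0,0,0,0,-0.02,0.0057,1,0,0,0,0,-0.02,0.0057,1,0,0,0,0,-0.02,0.0057,1,0,0,0,0,-0.02,0.0057,1])

```text
time_s: 14.15
eef_pos: [0.4484, -0.1248, 0.2201]
eef_rot: [0.7, 0.097, 0.7, -0.1]
wrist_force: [0.4, 0.4, -2.4]
opening: 0.196
```

```bash
python3 - <<'E'
from h import *
T=tool();s=T@[0.0063-.01,0,0.1113,1];print('saddle pred',s.round(4),T[:3,0],ctrl.get_obs()['wrist_force'],ctrl.get_obs()['dq'])
delta([0.453,-0.27,0.21],73.5)
E
```

```text
saddle pred [ 0.5554 -0.1555  0.2239  1.    ] [-5.24631048e-05 -4.50329087e-03 -9.99989859e-01] [ 0.42865602  0.40659015 -2.44386415] [-0.43842329  0.11581147 -0.10933813 -0.00113568 -0.00617994 -0.43609536]
now [ 0.4484 -0.1248  0.2201] yawY 73.98 tilt [-0.    -0.005 -1.   ]
turn [0.48 0.07 0.25] shift [ 0.0107 -0.1383  0.0445]
```

Call:
carry_out(motion=[0,0,0.2,0,-0.018,0.006,1,0,0,0,0,-0.018,0.006,1,0,0,0,0,-0.017,0.006,1,0,0,0,0,-0.016,0.006,1,0,0,0,0,-0.014,0.005,1,0,0,0,0,-0.012,0.004,1,0,0,0,0,-0.01,0.003,1,0,0,0,0,-0.007,0.002,1,0,0,0,0,-0.004,0.001,1,0,0,0,0,0,0,1])

```text
time_s: 15.15
eef_pos: [0.4502, -0.2579, 0.2199]
eef_rot: [0.7, 0.098, 0.7, -0.1]
wrist_force: [-0.2, -0.0, -2.4]
opening: 0.193
```

```bash
python3 - <<'E'
from h import *
im=ctrl.camera('scene');ctrl.camera('top');cv2.imwrite('pics/over.png',im)
for c in ['scene','top']:
  for n in ['hook_saddle','basket_arch','basket','dripper']: print(c,n,[(w(c,d['point']).tolist(),round(d['conf'],2)) for d in ctrl.landmark_of(c,n)])
T=tool();s=T@[0.0063-.01,0,0.1113,1];print('saddle pred',s.round(4),T[:3,0],ctrl.get_obs()['wrist_force'])
delta([0.453,-0.27,0.21],73.5)
E
```

```text
scene hook_saddle [([0.5568, -0.2915, 0.2267], 0.74), ([0.3173, 0.1988, 0.0121], 0.69)]
scene basket_arch [([0.5639, -0.2873, 0.2276], 0.59)]
scene basket [([0.5584, -0.2838, 0.0988], 0.61)]
scene dripper [([0.7189, -0.3204, 0.001], 0.89)]
top hook_saddle [([0.4199, -0.1979, 0.0081], 0.59), ([0.5586, -0.2861, 0.2225], 0.57)]
top basket_arch [([0.5579, -0.2863, 0.226], 0.77)]
top basket [([0.5549, -0.2871, 0.0989], 0.93)]
top dripper [([0.7185, -0.3204, 0.0034], 0.98)]
saddle pred [ 0.5573 -0.2883  0.2237  1.    ] [-8.57078713e-04 -2.63117097e-03 -9.99996171e-01] [-0.58650028 -0.44862261 -1.9578352 ]
now [ 0.4503 -0.2575  0.22  ] yawY 73.94 tilt [-0.001 -0.003 -1.   ]
turn [ 0.44 -0.    0.16] shift [ 0.0101 -0.0113  0.0061]
```

View pics/over.png

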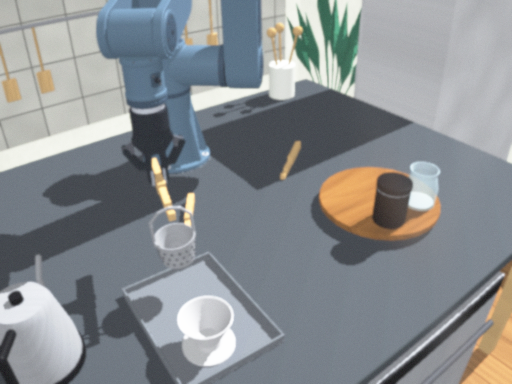

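Call:
carry_out(motion=[0,0,0,0.005,-0.003,0.001,1,0,0,0,0.01,-0.003,0.001,1,0,0,0,0.012,0,0,1,0,0,0,0.012,0,0,1,0,0,0,0.012,0,0,1,0,0,0,0.01,0,0,1,0,0,0,0.008,0,0,1,0,0,0,0.005,0,0,1,0,0,0,0.003,0,0,1,0,0,0,0,0,0,1])

```text
time_s: 16.65
eef_pos: [0.4494, -0.2636, 0.1341]
eef_rot: [0.699, 0.099, 0.701, -0.099]
wrist_force: [0.2, -0.1, -1.9]
opening: 0.194
```

```bash
python3 - <<'E'
from h import *
T=tool();s=T@[0.0063-.01,0,0.1113,1];print('saddle pred',s.round(4),T[:3,0],ctrl.get_obs()['wrist_force'])
E
```

```text
saddle pred [ 0.5564 -0.2944  0.1374  1.    ] [-3.62612553e-03  2.10008514e-06 -9.99993426e-01] [ 0.24971404 -0.09347589 -1.88333455]
```

Call:
carry_out(motion=[0,0,0,0.002,0,0,1,0,0,0,0.002,0,0,1,0,0,0,0.002,0,0,1,0,0,0,0.002,0,0,1,0,0,0,0.002,0,0,1,0,0,0,0.003,0,0,1,0,0,0,0.004,0,0,1,0,0,0,0.004,0,0,1,0,0,0,0.002,0,0,1,0,0,0,0,0,0,1])

```text
time_s: 17.65
eef_pos: [0.4513, -0.2653, 0.1118]
eef_rot: [0.701, 0.097, 0.7, -0.1]
wrist_force: [-0.3, 0.7, -0.6]
opening: 0.195
```

```bash
python3 - <<'E'
from h import *
ims=ctrl.camera('scene');im=ctrl.camera('top')
for c in ['scene','top']:
  for n in ['hook_saddle','basket_arch','basket']: print(c,n,[(w(c,d['point']).tolist(),round(d['conf'],2)) for d in ctrl.landmark_of(c,n)])
T=tool();s=T@[0.0063-.01,0,0.1113,1];print('saddle pred',s.round(4),T[:3,0],T[:3,1],ctrl.get_obs()['wrist_force'])
u,v=proj('scene',[.556,-.294,.07]).astype(int); a,b=proj('top',[.556,-.294,.07]).astype(int)
cv2.imwrite('pics/down.png',np.hstack([cv2.resize(i[max(y-55,0):y+55,x-55:x+55],(400,400),interpolation=2) for i,x,y in((ims,u,v),(im,a,b))]))
E
```

```text
scene hook_saddle [([0.4192, -0.1957, 0.0087], 0.92), ([0.5563, -0.297, 0.115], 0.87), ([0.3182, 0.2031, 0.009], 0.68)]
scene basket_arch [([0.5627, -0.2922, 0.1365], 0.9)]
scene basket [([0.5578, -0.2898, 0.0057], 0.83)]
top hook_saddle [([0.4225, -0.1975, 0.0074], 0.62), ([0.3197, 0.2035, 0.01], 0.57), ([0.5595, -0.2849, 0.0076], 0.49)]
top basket_arch [([0.5605, -0.2887, 0.1332], 0.84)]
top basket [([0.56, -0.2876, 0.0066], 0.72)]
saddle pred [ 0.5585 -0.2962  0.1165  1.    ] [ 0.00190324 -0.00479451 -0.9999867 ] [ 0.27659349  0.96097835 -0.00408105] [ 0.38946634  0.71278809 -1.06560373]
```

View pics/down.png

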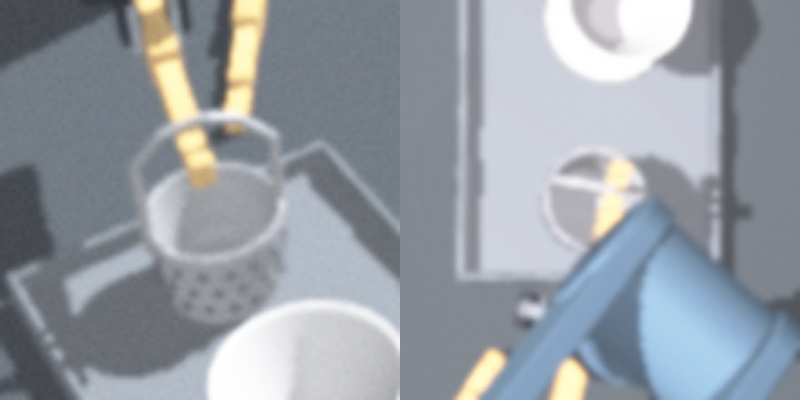

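Call:
carry_out(motion=[0,0,0,0.005,0.002,0,1,0,0,0,0,0,0,1,0,0,0,0,0,0,1,0,0,0,0,0,-0.006,1,0,0,0,0,0,-0.012,1,0,0,0,0,0,-0.015,1,0,0,0,0,0,-0.018,1,0,0,0,0,0,-0.018,1,0,0,0,0,0,-0.018,1,0,0,0,0,0,-0.01,1])

```text
time_s: 19.05
eef_pos: [0.3523, -0.2338, 0.106]
eef_rot: [0.701, 0.097, 0.7, -0.1]
wrist_force: [0.9, 1.0, -0.1]
opening: 0.198
```

```bash
python3 - <<'E'
from h import *
ctrl.camera('scene');ctrl.camera('top')
for c in ['scene','top']:
  for n in ['hook_saddle','basket_arch','basket']: print(c,n,[(w(c,d['point']).tolist(),round(d['conf'],2)) for d in ctrl.landmark_of(c,n)])
delta([0.40,0.07,0.12],90)
E
```

```text
scene hook_saddle [([0.4596, -0.265, 0.1123], 0.82), ([0.4214, -0.1971, 0.0073], 0.82), ([0.3158, 0.2028, 0.0108], 0.71)]
scene basket_arch [([0.565, -0.2879, 0.1334], 0.94)]
scene basket [([0.5595, -0.2898, 0.0042], 0.65)]
top hook_saddle [([0.3219, 0.204, 0.0097], 0.92), ([0.4199, -0.1983, 0.0093], 0.85), ([0.4584, -0.2624, 0.1093], 0.72)]
top basket_arch [([0.5635, -0.2886, 0.1357], 0.75)]
top basket [([0.7201, -0.318, 0.003], 0.73), ([0.5611, -0.2874, 0.0095], 0.7)]
now [ 0.3547 -0.2351  0.1065] yawY 74.06 tilt [ 0.002 -0.005 -1.   ]
turn [-15.94   0.15   0.29] shift [-0.0151  0.3057 -0.0402]
```

Call:
carry_out(motion=[0,0,0.3,0,0.02,-0.001,1,0,0,0,0,0.035,-0.0015,1,0,0,0,0,0.035,-0.0015,1,0,0,0,0.01,0.035,-0.0015,1,0,0,0,0.01,0.035,-0.0015,1,0,0,0,0.01,0.035,-0.0015,1,0,0,0,0.01,0.035,-0.001,1,-8,0,0,0,0.025,0,1,-8,0,0,0,0.01,0,1,0,0,0,0,0,0,1])

```text
time_s: 20.45
eef_pos: [0.4249, 0.0303, 0.0655]
eef_rot: [0.71, -0.005, 0.704, 0.002]
wrist_force: [-0.1, -0.4, -0.9]
opening: 0.197
```

```bash
python3 - <<'E'
from h import *
delta([0.42,0.03,0.007],90)
E
```

```text
now [0.4249 0.0303 0.0655] yawY 90.59 tilt [ 0.008 -0.004 -1.   ]
turn [0.59 0.44 0.21] shift [ 0.0584  0.     -0.0053]
```

Lower to TCP z ≈ 0.0065 (the height at which it was gripped).

Call:
carry_out(motion=[0.5,0.45,0.2,0.01,0,0,1,0,0,0,0.012,0,0,1,0,0,0,0.012,0,0,1,0,0,0,0.01,0,0,1,0,0,0,0.006,0,0,1,0,0,0,0.003,0,0,1,0,0,0,0,0,0,1])

```text
time_s: 21.15
eef_pos: [0.4261, 0.0266, 0.0083]
eef_rot: [0.707, 0.007, 0.708, -0.007]
wrist_force: [-0.6, -0.0, -1.1]
opening: 0.194
```

```bash
python3 - <<'E'
from h import *
delta([0.42,0.03,0.0065],90); print(ctrl.get_obs()['wrist_force'])
E
```

```text
now [0.4261 0.0266 0.0083] yawY 88.82 tilt [-0.001 -0.    -1.   ]
turn [-1.18 -0.07  0.02] shift [ 0.0018  0.0033 -0.0061]
[-0.56743369 -0.0119848  -1.08183942]
```

Lower 1.5 mm more, open, then rise.

Call:
carry_out(motion=[0,0,0,0.0015,0,0,1,0,0,0,0,0,0,1,0,0,0,0,0,0,0.5,0,0,0,0,0,0,0,0,0,0,0,0,0,-1,0,0,0,0,0,0,-1,0,0,0,0,0,0,-1,0,0,0,0,0,0,-1,0,0,0,0,0,0,-1,0,0,0,0,0,0,-1])

```text
time_s: 22.15
eef_pos: [0.428, 0.0262, 0.0086]
eef_rot: [0.708, 0.007, 0.706, -0.008]
wrist_force: [0.3, -0.1, -0.2]
opening: 0.997
```

Call:
carry_out(motion=[0,0,0,-0.01,0,0,-1,0,0,0,-0.02,0,0,-1,0,0,0,-0.03,0,0,-1,0,0,0,-0.03,0,0,-1,0,0,0,-0.03,0,0,-1,0,0,0,-0.03,0,0,-1,0,0,0,0,0,0,-1])

```text
time_s: 22.85
eef_pos: [0.4264, 0.0267, 0.1674]
eef_rot: [0.708, 0.007, 0.707, -0.008]
wrist_force: [1.5, -0.1, 0.7]
opening: 0.998
```

```bash
python3 - <<'E'
from h import *
im=ctrl.camera('scene');ctrl.camera('top');cv2.imwrite('pics/end.png',im)
for c in ['scene','top']:
  for n in ['hook','hook_saddle','basket_arch','basket','dripper','canister','server']: print(c,n,[(w(c,d['point']).tolist(),round(d['conf'],2)) for d in ctrl.landmark_of(c,n)])
E
```

```text
scene hook [([0.4232, 0.0297, 0.0028], 0.74), ([0.3234, -0.1342, 0.0053], 0.64), ([0.26, 0.297, 0.0006], 0.53)]
scene hook_saddle [([0.4218, -0.1956, 0.008], 0.94), ([0.5412, 0.0217, 0.0095], 0.69), ([0.3151, 0.2028, 0.0093], 0.61)]
scene basket_arch [([0.5625, -0.2902, 0.1348], 0.55)]
scene basket [([0.5587, -0.2908, 0.0058], 0.73)]
scene dripper [([0.716, -0.3183, 0.005], 0.75), ([0.557, -0.2879, 0.0046], 0.46)]
scene canister [([0.6917, 0.2368, 0.0337], 0.8)]
scene server [([0.6906, 0.3638, 0.0324], 0.92)]
top hook [([0.2543, 0.2962, 0.0023], 0.78), ([0.3236, -0.135, -0.0023], 0.72)]
top hook_saddle [([0.4207, -0.198, 0.0069], 0.83), ([0.3235, 0.2032, 0.0108], 0.75), ([0.5392, 0.0246, 0.0093], 0.5)]
top basket_arch [([0.5611, -0.2891, 0.1344], 0.93), ([0.5418, 0.0241, 0.0106], 0.56)]
top basket [([0.5603, -0.2855, 0.0066], 0.76)]
top dripper [([0.7184, -0.3203, 0.005], 0.94)]
top canister [([0.6924, 0.2334, 0.0376], 0.97)]
top server [([0.6953, 0.3671, 0.0346], 0.87)]
```

View pics/end.png

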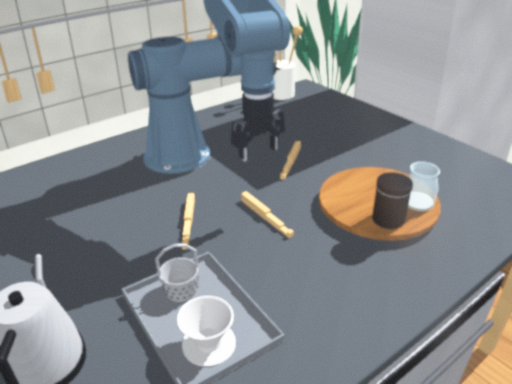

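The picture shows the basket standing on the tray at about (180,275) and the hook lying flat on the bare counter from about (245,197) to (290,235). The bystanders have not moved.

```bash
python3 -c "
from bench import ctrl
print(ctrl.hand_in())"
```

```text
the job is handed in; nothing more can be done
None
```

I lifted the basket off the turntable by its arch with the farthest hook and carried it to the free half of the tray. There I set it down in 2 mm steps and drew the hook out. The hook now lies on the bare counter, and I handed the job in at about 23 s of the 67 s allowed.

These are my last checks from the scene and top cameras; `hand_in` gave no verdict:
- **Basket:** it stands upright on the tray floor at about (0.56, -0.29), with its underside at about 6 mm and the arch apex at about 135 mm.
- **Hook:** it lies flat at about (0.42, 0.03), with its origin at about 3 mm and its notch at about 9 mm high. It is well clear of the tray and the turntable.
- **Bystanders:** the canister, server and dripper are within about 4 mm of where they started, which is about as fine as the networks can tell.
- **Turntable:** I did not measure the platter angle directly, but the unmoved canister and server indicate it did not swing round.

In the final check the top camera's networks missed the laid-down hook's origin, though they did find its notch. They also gave one low-confidence wrong label in each view. None of the checks failed.

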